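Clear the reject lug and hold the cabinet lid open

TASK

A rejected tube lug is standing on the shut lid of the small oak parts cabinet. Drop that lug into the wire basket first, then raise the lid and finish while holding it still, open at 45 degrees, so that I can screw its stay back on: the lid falls shut if it is let go, so do not release it at the end. Leave the other parts where they lie.

Things in the scene. Friction and masses are not known exactly. Their poses are not given: they have to be found in the camera images.
- reject_lug_tube (a point): the reject: a chrome tube lug, a horizontal tube 70 mm long and 16 mm in diameter on two round posts (10 mm diameter, 22 mm either side of its middle) with 20 mm round feet 4 mm thick, 34 mm tall in all, about 70 g, loose on the shut lid. The point is the middle of the tube, 26 mm above the feet; x runs along the tube, z up; free under the tube between the posts
- basket: wire basket of steel wire, open at the top, fixed to the bench, on one side of the cabinet (left or right; the grey tray is on the other). 150 mm along its x, 170 mm along its y, 80 mm high, walls and floor 4 mm thick. Origin: centre of its underside, z up
- cabinet: small oak parts cabinet fixed to the bench: a box 140 mm deep (its x), 200 mm wide (its y), 90 mm high, covered by a flat 12 mm oak lid whose top is 102 mm above the bench when shut. Its front looks along its -x, roughly to the robot. Origin: centre of its underside, z up
- lid (a joint): angle in rad of the cabinet lid: 0 is shut (level), growing as its front edge is raised; 0.785 is open at 45 degrees; it goes to 1.9. The hinge axis runs along the cabinet's y at its far edge, 70 mm along the cabinet's +x from its origin and 96 mm above the bench; it is free and nothing props it, so below 90 degrees the lid falls shut. Lid with handle about 280 g; about 2 N upward at the handle lifts it
- lid_handle (a point): middle of the lid's pull: a round brass bar, 10 mm diameter, 100 mm long, along the cabinet's y, 42 mm out in front of the lid's front edge on two 8 mm arms 46 mm either side of the middle; nothing near it but low parts on the bench. In the lid's mid-plane, 182 mm from the hinge axis, 96 mm above the bench when shut. Axes turn with the lid: x towards the hinge, z square to the lid
- lug_a_tube (a point): bystander: a tube lug of the same kind standing on the bench; the point is the middle of its tube, 26 mm above its feet; leave it alone
- lug_b_tube (a point): bystander: a tube lug of the same kind standing on the bench; the point is the middle of its tube, 26 mm above its feet; leave it alone
- lug_c_tube (a point): bystander: a tube lug of the same kind standing in the grey tray; the point is the middle of its tube, 26 mm above its feet; leave it alone
- tension_rod: bystander: brass tension rod 120 mm long and 12 mm across its collar, lying along its x; origin under its middle
- drum_key: bystander: steel T-shaped drum key 50 mm long, 55 mm across the T, 12 mm thick, lying flat; origin under its middle
- nylon_insert: bystander: black nylon swivel nut insert, 16 mm diameter, 22 mm tall, standing; origin at the centre of its underside
- stay: bystander: the lid's flat brass stay, taken off, 118 mm long, 18 mm wide, 5 mm thick, lying flat in the grey tray; origin under its middle
Not all that is in view belongs to the job. What is shaped like the part that bears reject_lug_tube but green is not meant.

How it is judged:
By the outcome, as a careful person would: the job done as asked, in the order asked, and still so for the second after the job is handed in, while the arm keeps its last pose, push and grip.
It also fails if it takes over 58 s, if anything falls off the work surface, if the arm or the gripper's body presses on something with over 40 N, if the wrist force passes 120 N, or if a joint passes its speed limit or range.

ROBOT

A 6-joint arm with a two-finger parallel gripper is mounted at the origin on the work surface. World frame = base frame: x ahead of the robot, y to its left, z up, the work surface at z = 0. Lengths are in m, angles in degrees, forces in N, time in s.
With the tool pointing down it reaches from about 0.375 to 0.9 m from the base axis. Payload 3.1 kg.
Tool frame: the origin (TCP) lies on the centre line of the jaws, within the pads' length; the fingertips stand 8 mm ahead of it and the grasp point (between the pads) lies 11 mm behind it (bot.tip_extent is the distance from the TCP to the fingertips, in m); z points along the fingers, y is the line along which they close (so a half turn about z gives the same grasp; the last joint's range is limited). The gripper opens to 87 mm and grips with 3 to 60 N. Pads are 19 mm wide; open, the fingers measure 117 mm over their backs; the gripper's body (75 mm by 190 mm) begins 51 mm behind the grasp point.
Start: joints at [63.169, 30.224, 82.088, -0, 67.689, -10.227], TCP at [0.179, 0.599, 0.231] pointing down, gripper open.
Joint ranges: [-176.69, 176.69], [-43.24, 126.21], [12.49, 139.97], [-82, 262], [0, 151.66], [-163.58, 163.58]. Speed limits (degrees/s): [159.86, 159.86, 180, 180, 180, 180].

INTERFACE

Orientations are given as a 3x3 rotation matrix whose columns are the frame's x, y, z axes.
In Python, from rig import bot, vision, workorder gives the robot as it stands.
- The arm moves only by the shell command python3 -m handwheel 'ROWS'. ROWS is JSON, a list of rows, each an object with "delta_rot": the turn, a rotation vector about the tool's x, y, z in rad, a list of three; "xyz": the shift along the tool's x, y, z in mm, a list of three; "hand": the closure, from -1 (fully open) to 1 (shut). A call has exactly 5 rows; each row is the pose to reach, as a shift and turn from the pose commanded when the call began, along the tool's axes at that moment; what a row does not reach only later rows make up. A row lasts 1/8 s, in which the tool goes at most 62.5 mm and 10.7 degrees, less where a joint would pass 70% of its speed; a pose out of reach is approached as far as the arm can. A call with a gripper value outside its range is refused whole. The fingers move at their own pace and stop on an object; the grip force is fixed at half the most. Time passes only in rows, so rows that repeat a pose let the fingers close, or fill a call up. It gives the time, the measured TCP pose, the force, the opening and the grip force at its end, in the units of the state.
- bot.read_state(): the state, without advancing time (a new reading comes with each control period).
- vision.capture(name): name is "scene" or "top"; returns the picture (480x640x3 uint8, red, green, blue); there is no depth.
- vision.camera_model(name): a dict with "camera_matrix" (3x3 intrinsics, pixels), "camera_from_world" (4x4, takes a point from world to camera coordinates). Camera axes: x right, y up, looking along -z (the intrinsics and any distortion apply to the point x, -y, -z); pixel columns grow to the right and rows downward; lengths in m; the calibration is good to about 2 mm. A picture is of the moment at which its call begins. camera_model takes no time and is no camera call.
- workorder.hand_in(): hands the job in; it is judged then, once.
The state is a dict: "time_s": time; "joint_positions": joint angles; "qvel": joint speeds; "tau": joint torques, N m; "position": TCP position; "tcp_rot": TCP orientation; "force": force on the tool from outside, world axes, zero at the start; "moment": the same for the moment, N m; "opening": opening from 0.0 (shut) to 1.0 (fully open); "grasp_force": force on a finger pad.
Only numpy, scipy, OpenCV 4.12 (cv2) and the standard library are available. Lean on these libraries where they do the work, as an engineer would, in place of code of your own. Each camera call takes 0.05 s, during which the arm holds its last target. There are 200 camera calls.

## Working session

There is one attempt and no reset: what is moved stays moved. The work goes in short steps, Python scripts to look and compute and a shell command to move; the robot and the scene stay as the last step left them, time stands still between calls to the robot, and variables do not carry over. Pictures are saved under pics/ and viewed, at most 10 in all, crops included, and the job is handed in when it is done.

```bash
ls; mkdir -p pics; python3 - <<'E'
from rig import bot, vision
import cv2
for n in ("scene","top"):
    cv2.imwrite(f"pics/{n}0.png",vision.capture(n)[:,:,::-1])
    m=vision.camera_model(n);print(m)
print(bot.read_state())
E
```

```text
pics
{'camera_matrix': array([[522.01171761,   0.        , 320.48407986],
       [  0.        , 522.01171761, 237.3182952 ],
       [  0.        ,   0.        ,   1.        ]]), 'camera_from_world': array([[-0.86732862,  0.49764907,  0.00929897,  0.44778752],
       [-0.41387536, -0.73144984,  0.54193017,  0.14850455],
       [ 0.27649278,  0.46618293,  0.84037207, -1.10953067],
       [ 0.        ,  0.        ,  0.        ,  1.        ]])}
{'camera_matrix': array([[602.77242452,   0.        , 304.78833023],
       [  0.        , 602.77242452, 244.03206916],
       [  0.        ,   0.        ,   1.        ]]), 'camera_from_world': array([[ 0.02469354, -0.99969367,  0.00167041, -0.00326359],
       [ 0.97497256,  0.02445213,  0.22097649, -0.55427825],
       [-0.22094965, -0.00382809,  0.9752777 , -1.03866809],
       [ 0.        ,  0.        ,  0.        ,  1.        ]])}
{'time_s': 0.1, 'joint_positions': array([ 6.31680991e+01,  3.02734189e+01,  8.21515000e+01,  6.04516569e-04,
        6.76900831e+01, -1.02256319e+01]), 'qvel': array([-0.03978997, -0.05764825, -0.16618603,  0.01432516, -0.06586619,
        0.07739171]), 'tau': array([-3.66464310e-04, -4.40985739e+01, -1.77151376e+01,  6.34727580e-02,
        5.34591218e-02, -5.55180043e-05]), 'position': array([0.17826521, 0.59833943, 0.22965822]), 'tcp_rot': array([[-9.58289996e-01,  2.85796165e-01, -9.14691322e-04],
       [ 2.85797394e-01,  9.58288400e-01, -1.78665354e-03],
       [ 3.65919355e-04, -1.97354861e-03, -9.99997986e-01]]), 'force': array([ 0.52053651, -0.06094924,  0.28928944]), 'moment': array([ 0.01298236, -0.02083457,  0.03179788]), 'grasp_force': 0.0, 'opening': 1.0015303018751645}
```

View pics/scene0.png

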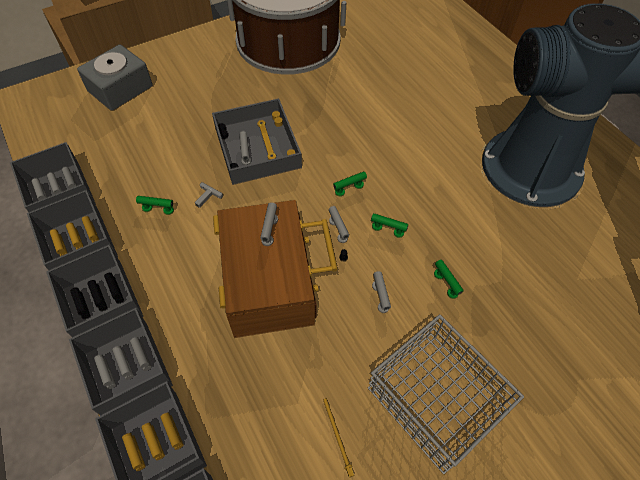

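View pics/top0.png

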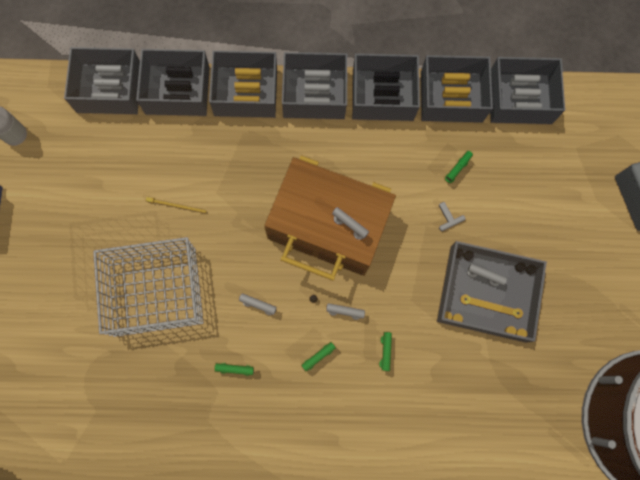

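The top view shows the cabinet at about (330,217), turned slightly, with the reject on its lid at (350,223). The handle bar runs (282,260)–(335,275), the basket is at (148,287) and the lugs in front are at (258,303) and (346,312). In the scene view the reject is at (269,223) and the bar at (331,248).

```bash
cat > h.py <<'E'
import numpy as np, cv2
from rig import bot, vision
def ray(n,uv):
    m=vision.camera_model(n);K=m["camera_matrix"];T=m["camera_from_world"];R=T[:3,:3]
    d=np.linalg.inv(K)@[uv[0],uv[1],1];d=R.T@(d*[1,-1,-1]);return -R.T@T[:3,3],d
def onz(n,uv,z):
    o,d=ray(n,uv);return o+d*(z-o[2])/d[2]
def proj(n,p):
    m=vision.camera_model(n);c=m["camera_from_world"][:3]@np.r_[p,1];q=m["camera_matrix"]@(c*[1,-1,-1]);return q[:2]/q[2]
def tri(a,b):
    A=[];y=[]
    for n,uv in (("top",a),("scene",b)):
        o,d=ray(n,uv);d/=np.linalg.norm(d);P=np.eye(3)-np.outer(d,d);A.append(P);y.append(P@o)
    return np.linalg.lstsq(np.vstack(A),np.hstack(y),rcond=None)[0]
def blob(im,roi,kind):
    x0,y0,x1,y1=roi;c=cv2.cvtColor(im[y0:y1,x0:x1],cv2.COLOR_RGB2HSV)
    if kind=="grey": m=(c[...,1]<50)&(c[...,2]>90)
    if kind=="brass": m=(abs(c[...,0].astype(int)-22)<6)&(c[...,1]>165)&(c[...,2]>110)
    m=m.astype(np.uint8)
    k,l,s,ce=cv2.connectedComponentsWithStats(m);i=1+np.argmax(s[1:,4])
    pts=np.argwhere(l==i)[:,::-1]+[x0,y0]
    r=cv2.minAreaRect(pts.astype(np.float32));return pts,r
E
python3 - <<'E'
from h import *
t=vision.capture("top");s=vision.capture("scene")
for n,im,roi in (("top",t,(325,200,375,245)),("scene",s,(255,197,285,250)),("top",t,(235,285,282,318)),("top",t,(322,300,370,325))):
    p,r=blob(im,roi,"grey");print(n,len(p),r,cv2.boxPoints(r).round(1).tolist())
for n,im,roi in (("top",t,(275,230,350,285)),("scene",s,(290,215,345,290))):
    p,r=blob(im,roi,"brass");print(n,len(p),r,p.min(0),p.max(0))
a=cv2.resize(t[150:290,255:405],None,fx=2.6,fy=2.6,interpolation=cv2.INTER_CUBIC)
b=cv2.resize(s[190:340,210:360],None,fx=2.6,fy=2.6,interpolation=cv2.INTER_CUBIC)
c=np.zeros((390,790,3),np.uint8);c[:a.shape[0],:a.shape[1]]=a;c[:b.shape[0],395:395+b.shape[1]]=b
cv2.imwrite("pics/crop1.png",c[:,:,::-1])
E
```

```text
top 365 ((348.5767517089844, 223.86801147460938), (39.99885177612305, 11.893597602844238), 37.30394744873047) [[329.1000061035156, 216.5], [336.29998779296875, 207.0], [368.1000061035156, 231.3000030517578], [360.8999938964844, 240.6999969482422]]
scene 253 ((268.1319885253906, 219.76123046875), (7.495317459106445, 34.85322570800781), 12.994616508483887) [[260.6000061035156, 235.89999389648438], [268.3999938964844, 201.89999389648438], [275.70001220703125, 203.60000610351562], [267.8999938964844, 237.60000610351562]]
top 289 ((256.74139404296875, 304.3965759277344), (37.324764251708984, 9.09907341003418), 21.801410675048828) [[237.6999969482422, 301.70001220703125], [241.10000610351562, 293.20001220703125], [275.79998779296875, 307.1000061035156], [272.3999938964844, 315.6000061035156]]
top 298 ((344.83203125, 311.4240417480469), (37.387062072753906, 9.65981388092041), 10.30484676361084) [[325.6000061035156, 312.79998779296875], [327.29998779296875, 303.29998779296875], [364.1000061035156, 310.0], [362.3999938964844, 319.5]]
top 416 ((312.0, 257.0), (63.18031311035156, 27.138816833496094), 21.037511825561523) [282 234] [345 278]
scene 457 ((317.63677978515625, 244.593017578125), (54.91740036010742, 28.066816329956055), 79.2156982421875) [300 219] [336 274]
```

View pics/crop1.png

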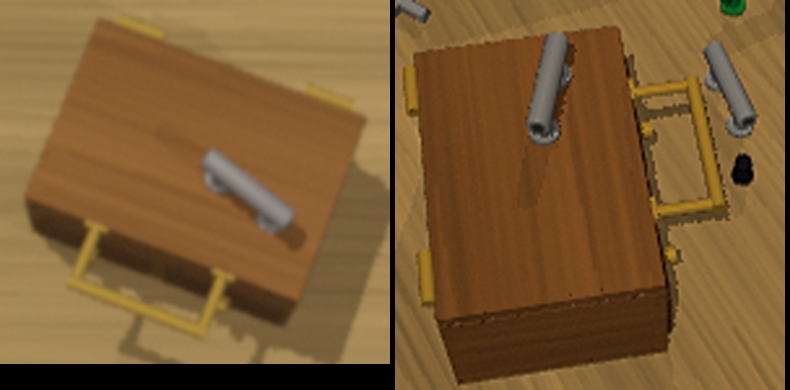

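The crops show the reject on the lid, with tube ends at about (336,211) and (365,233) in top and (271.5,205.5) and (266,239) in scene. The bar ends are at (283,259) and (333,277) in top.

```bash
python3 - <<'E'
from h import *
np.set_printoptions(precision=4,suppress=True)
def two(name,ta,tb,sa,sb,z):
    for A,B in ((ta,sa),(tb,sb)): print(name,"top",onz("top",A,z),"scene",onz("scene",B,z),"tri",tri(A,B))
two("tube",(336.2,210.8),(365,233.5),(271.5,205.4),(265.8,239.2),.128)
two("bar",(282.7,259.2),(333.1,277.3),(334.6,269.6),(325,221.5),.096)
for q in ((292.7,157.7),(395,196.2),(369.2,264.2),(266.5,226.9)): print("lid",onz("top",q,.102))
for q in ((415-395,52),(618-395,28),(667-395,290),(438-395,320)): print("lidS",onz("scene",(210+q[0]/2.6,190+q[1]/2.6),.102))
for q in ((95,248),(188,240),(202,324),(101,333)): print("basket rim",onz("top",q,.08))
for q in ((371,382),(437,317),(521,396),(447,470)): print("basket rimS",onz("scene",q,.08))
print("lugs",onz("top",(258,303),.026),onz("top",(346,312),.026),"insert",onz("top",(313,299),.022))
E
```

```text
tube top [ 0.5997 -0.0428  0.128 ] scene [ 0.5603 -0.0936  0.128 ] tri [ 0.5796 -0.0403  0.2032]
tube top [ 0.5604 -0.0929  0.128 ] scene [ 0.5994 -0.0371  0.128 ] tri [ 0.5811 -0.0996  0.0313]
bar top [0.5182 0.0485 0.096 ] scene [0.5205 0.0524 0.096 ] tri [0.519  0.0492 0.09  ]
bar top [ 0.4882 -0.0405  0.096 ] scene [ 0.486  -0.0387  0.096 ] tri [ 0.4871 -0.0395  0.0964]
lid [0.7054 0.0363 0.102 ]
lid [ 0.637  -0.1489  0.102 ]
lid [ 0.5119 -0.1029  0.102 ]
lid [0.5745 0.0789 0.102 ]
lidS [ 0.6399 -0.149   0.102 ]
lidS [ 0.511  -0.0995  0.102 ]
lidS [0.5792 0.0892 0.102 ]
lidS [0.7077 0.0389 0.102 ]
basket rim [0.5334 0.386  0.08  ]
basket rim [0.5523 0.2205 0.08  ]
basket rim [0.4028 0.186  0.08  ]
basket rim [0.3829 0.3603 0.08  ]
basket rimS [0.566 0.236 0.08 ]
basket rimS [0.4174 0.2001 0.08  ]
basket rimS [0.3857 0.3626 0.08  ]
basket rimS [0.5417 0.3891 0.08  ]
lugs [0.4486 0.0943 0.026 ] [ 0.436  -0.0683  0.026 ] insert [ 0.4591 -0.0071  0.022 ]
```

```bash
cat >> h.py <<'E'
from scipy.spatial.transform import Rotation as Ro
np.set_printoptions(precision=3,suppress=True)
def down(yaw,tilt=0):
    # tool y at yaw (deg) level, z down; tilt: turn about tool x
    y=np.r_[np.cos(np.radians(yaw)),np.sin(np.radians(yaw)),0];z=np.r_[0,0,-1.]
    R=np.c_[np.cross(y,z),y,z];return R@Ro.from_rotvec([np.radians(tilt),0,0]).as_matrix()
def go(p,R,s=None):
    s=s or bot.read_state();M=s["tcp_rot"]
    print("xyz",(M.T@(np.array(p)-s["position"])*1000).round(1),"rot",Ro.from_matrix(M.T@R).as_rotvec().round(3),"| t",round(s["time_s"],2),"F",s["force"],"q",s["joint_positions"].round(0))
E
python3 - <<'E'
from h import *
go([.58,-.0665,.23],down(-36.4))
E
```

```text
xyz [-574.9 -522.6    0.5] rot [-0.001  0.001  1.916] | t 0.2 F [-0.578 -0.557  0.152] q [ 63.  30.  82.   0.  68. -10.]
```

```bash
python3 -m handwheel '[{"xyz":[-115,-104,0],"delta_rot":[0,0,0.3],"hand":-1},{"xyz":[-180,-160,0],"delta_rot":[0,0,0.5],"hand":-1},{"xyz":[-250,-220,0],"delta_rot":[0,0,0.7],"hand":-1},{"xyz":[-300,-260,0],"delta_rot":[0,0,0.9],"hand":-1},{"xyz":[-300,-260,0],"delta_rot":[0,0,0.9],"hand":-1}]'; python3 - <<'E'
from h import *
go([.58,-.0665,.23],down(-36.4))
E
```

```text
time_s: 0.82
position: [0.3465, 0.3333, 0.2307]
tcp_rot: [[-0.367, 0.93, 0.001], [0.93, 0.367, 0.0], [0.0, 0.001, -1.0]]
force: [0.6, 0.6, -0.2]
opening: 1.002
grasp_force: 0.0
xyz [-457.6   70.2    0.7] rot [ 0.001 -0.     1.012] | t 0.82 F [ 0.573  0.591 -0.185] q [ 31.  19. 102.  -0.  59.   9.]
```

```bash
python3 -m handwheel '[{"xyz":[-60,10,0],"delta_rot":[0,0,0.18],"hand":-1},{"xyz":[-120,20,0],"delta_rot":[0,0,0.36],"hand":-1},{"xyz":[-180,30,0],"delta_rot":[0,0,0.54],"hand":-1},{"xyz":[-240,40,0],"delta_rot":[0,0,0.72],"hand":-1},{"xyz":[-300,46,0],"delta_rot":[0,0,0.9],"hand":-1}]' >/dev/null; python3 -m handwheel '[{"xyz":[0,0,0],"delta_rot":[0,0,0],"hand":-1},{"xyz":[0,0,0],"delta_rot":[0,0,0],"hand":-1},{"xyz":[0,0,0],"delta_rot":[0,0,0],"hand":-1},{"xyz":[0,0,0],"delta_rot":[0,0,0],"hand":-1},{"xyz":[0,0,0],"delta_rot":[0,0,0],"hand":-1}]'; python3 - <<'E'
from h import *
go([.58,-.0665,.23],down(-36.4))
E
```

```text
time_s: 2.08
position: [0.4996, 0.0744, 0.2307]
tcp_rot: [[0.494, 0.869, 0.0], [0.869, -0.494, 0.0], [0.0, 0.0, -1.0]]
force: [-0.4, 0.1, -0.4]
opening: 0.999
grasp_force: 0.0
xyz [-82.7 139.6   0.7] rot [ 0.    -0.     0.118] | t 2.08 F [-0.439  0.129 -0.394] q [-4. 21. 99.  0. 60. 25.]
```

```bash
python3 -m handwheel '[{"xyz":[-27,46,0],"delta_rot":[0,0,0.05],"hand":-1},{"xyz":[-54,92,10],"delta_rot":[0,0,0.118],"hand":-1},{"xyz":[-82.7,139.6,30],"delta_rot":[0,0,0.118],"hand":-1},{"xyz":[-82.7,139.6,50],"delta_rot":[0,0,0.118],"hand":-1},{"xyz":[-82.7,139.6,50],"delta_rot":[0,0,0.118],"hand":-1}]' >/dev/null; python3 -m handwheel '[{"xyz":[0,0,0],"delta_rot":[0,0,0],"hand":-1},{"xyz":[0,0,0],"delta_rot":[0,0,0],"hand":-1},{"xyz":[0,0,0],"delta_rot":[0,0,0],"hand":-1},{"xyz":[0,0,0],"delta_rot":[0,0,0],"hand":-1},{"xyz":[0,0,0],"delta_rot":[0,0,0],"hand":-1}]'; python3 - <<'E'
from h import *
go([.58,-.0665,.119],down(-36.4))
s=vision.capture("scene");t=vision.capture("top")
cv2.imwrite("pics/near.png",np.hstack([cv2.resize(s[120:320,180:380],None,fx=2,fy=2),cv2.resize(t[130:330,230:430],None,fx=2,fy=2)])[:,:,::-1])
E
```

```text
time_s: 3.32
position: [0.5801, -0.0674, 0.1808]
tcp_rot: [[0.595, 0.804, 0.0], [0.804, -0.595, -0.0], [0.0, 0.0, -1.0]]
force: [-0.4, -0.4, 0.5]
opening: 1.0
grasp_force: 0.0
xyz [ 0.7 -0.7 61.8] rot [ 0.    -0.    -0.001] | t 3.33 F [-0.388 -0.379  0.49 ] q [-18.  31.  91.  -0.  58.  19.]
```

View pics/near.png

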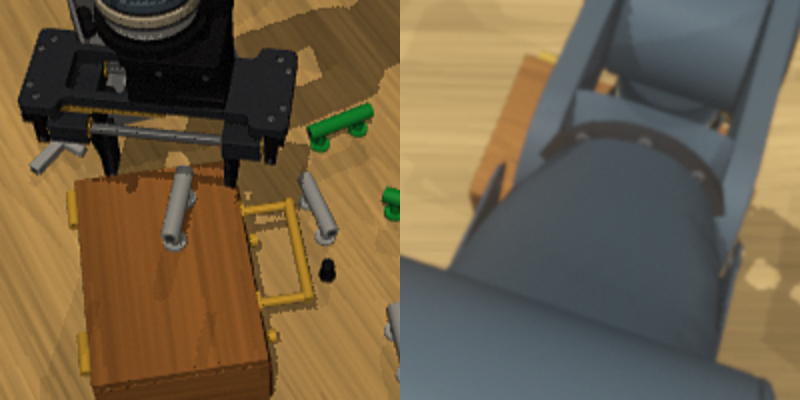

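The fingers at about crop (108,165) and (232,165) straddle the tube at (180,205), so the alignment looks right. I'll descend and close.

```bash
python3 -m handwheel '[{"xyz":[0,0,20],"delta_rot":[0,0,0],"hand":-1},{"xyz":[0.5,-0.5,40],"delta_rot":[0,0,0],"hand":-1},{"xyz":[0.7,-0.7,55],"delta_rot":[0,0,0],"hand":-1},{"xyz":[0.7,-0.7,62],"delta_rot":[0,0,0],"hand":-1},{"xyz":[0.7,-0.7,62],"delta_rot":[0,0,0],"hand":-1}]'; python3 -m handwheel '[{"xyz":[0,0,0],"delta_rot":[0,0,0],"hand":1},{"xyz":[0,0,0],"delta_rot":[0,0,0],"hand":1},{"xyz":[0,0,0],"delta_rot":[0,0,0],"hand":1},{"xyz":[0,0,0],"delta_rot":[0,0,0],"hand":1},{"xyz":[0,0,0],"delta_rot":[0,0,0],"hand":1}]'
```

```text
time_s: 4.05
position: [0.5798, -0.0666, 0.1182]
tcp_rot: [[0.595, 0.804, -0.001], [0.804, -0.595, 0.0], [-0.0, -0.001, -1.0]]
force: [0.7, -0.7, 0.1]
opening: 1.001
grasp_force: 0.0
time_s: 4.68
position: [0.58, -0.0666, 0.1186]
tcp_rot: [[0.595, 0.804, 0.0], [0.804, -0.595, -0.0], [0.0, 0.0, -1.0]]
force: [-1.4, -1.0, 0.1]
opening: 0.517
grasp_force: 0.0
```

```bash
python3 -m handwheel '[{"xyz":[0,0,0],"delta_rot":[0,0,0],"hand":1},{"xyz":[0,0,0],"delta_rot":[0,0,0],"hand":1},{"xyz":[0,0,0],"delta_rot":[0,0,0],"hand":1},{"xyz":[0,0,0],"delta_rot":[0,0,0],"hand":1},{"xyz":[0,0,0],"delta_rot":[0,0,0],"hand":1}]'; python3 -m handwheel '[{"xyz":[0,0,-15],"delta_rot":[0,0,0],"hand":1},{"xyz":[0,0,-40],"delta_rot":[0,0,0],"hand":1},{"xyz":[0,0,-70],"delta_rot":[0,0,0],"hand":1},{"xyz":[0,0,-90],"delta_rot":[0,0,0],"hand":1},{"xyz":[0,0,-90],"delta_rot":[0,0,0],"hand":1}]';python3 - <<'E'
from h import *
go([.473,.292,.208],down(-10))
E
```

```text
time_s: 5.3
position: [0.58, -0.0666, 0.1185]
tcp_rot: [[0.595, 0.804, -0.0], [0.804, -0.595, 0.0], [-0.0, -0.0, -1.0]]
force: [-0.4, -0.5, 0.2]
opening: 0.171
grasp_force: 30.0
time_s: 5.92
position: [0.5813, -0.0669, 0.2111]
tcp_rot: [[0.595, 0.804, 0.005], [0.804, -0.595, -0.002], [0.002, 0.005, -1.0]]
force: [0.3, -0.1, -1.8]
opening: 0.171
grasp_force: 30.0
xyz [ 224.1 -300.5    2. ] rot [ 0.005 -0.001 -0.462] | t 5.92 F [ 0.317 -0.066 -1.778] q [-18.  28.  89.   0.  62.  19.]
```

```bash
python3 -m handwheel '[{"xyz":[30,-40,0],"delta_rot":[0,0,-0.15],"hand":1},{"xyz":[66,-88,0],"delta_rot":[0,0,-0.3],"hand":1},{"xyz":[102,-136,0],"delta_rot":[0,0,-0.45],"hand":1},{"xyz":[138,-184,0],"delta_rot":[0,0,-0.6],"hand":1},{"xyz":[168,-225,0],"delta_rot":[0,0,-0.75],"hand":1}]' >/dev/null; python3 -m handwheel '[{"xyz":[0,0,0],"delta_rot":[0,0,0],"hand":1},{"xyz":[0,0,0],"delta_rot":[0,0,0],"hand":1},{"xyz":[0,0,0],"delta_rot":[0,0,0],"hand":1},{"xyz":[0,0,0],"delta_rot":[0,0,0],"hand":1},{"xyz":[0,0,0],"delta_rot":[0,0,0],"hand":1}]';python3 - <<'E'
from h import *
go([.473,.292,.14],down(13))
E
```

```text
time_s: 7.18
position: [0.4994, 0.2015, 0.2085]
tcp_rot: [[-0.111, 0.994, -0.0], [0.994, 0.111, -0.0], [-0.0, -0.0, -1.0]]
force: [-0.1, 0.7, -1.1]
opening: 0.174
grasp_force: 30.0
xyz [ 92.9 -16.1  68.5] rot [-0.     0.    -0.116] | t 7.17 F [-0.051  0.723 -1.088] q [10. 25. 96. -0. 59.  4.]
```

```bash
python3 -m handwheel '[{"xyz":[40,-8,0],"delta_rot":[0,0,-0.06],"hand":1},{"xyz":[75,-14,0],"delta_rot":[0,0,-0.116],"hand":1},{"xyz":[93,-16,20],"delta_rot":[0,0,-0.116],"hand":1},{"xyz":[93,-16,50],"delta_rot":[0,0,-0.116],"hand":1},{"xyz":[93,-16,68],"delta_rot":[0,0,-0.116],"hand":1}]' >/dev/null; python3 -m handwheel '[{"xyz":[0,0,0],"delta_rot":[0,0,0],"hand":1},{"xyz":[0,0,0],"delta_rot":[0,0,0],"hand":1},{"xyz":[0,0,0],"delta_rot":[0,0,0],"hand":1},{"xyz":[0,0,0],"delta_rot":[0,0,0],"hand":1},{"xyz":[0,0,0],"delta_rot":[0,0,0],"hand":1}]';python3 - <<'E'
from h import *
go([.473,.292,.035],down(13))
s=vision.capture("scene");t=vision.capture("top")
cv2.imwrite("pics/bask.png",np.hstack([cv2.resize(s[200:480,300:580],(400,400)),cv2.resize(t[180:380,50:250],(400,400))])[:,:,::-1])
E
```

```text
time_s: 8.43
position: [0.4729, 0.293, 0.141]
tcp_rot: [[-0.227, 0.974, 0.001], [0.974, 0.227, 0.0], [0.0, 0.001, -1.0]]
force: [0.5, 0.6, -1.1]
opening: 0.172
grasp_force: 30.0
xyz [ -1.   -0.2 106. ] rot [ 0.001 -0.     0.002] | t 8.43 F [ 0.458  0.56  -1.079] q [20. 32. 97. -0. 51.  7.]
```

View pics/bask.png

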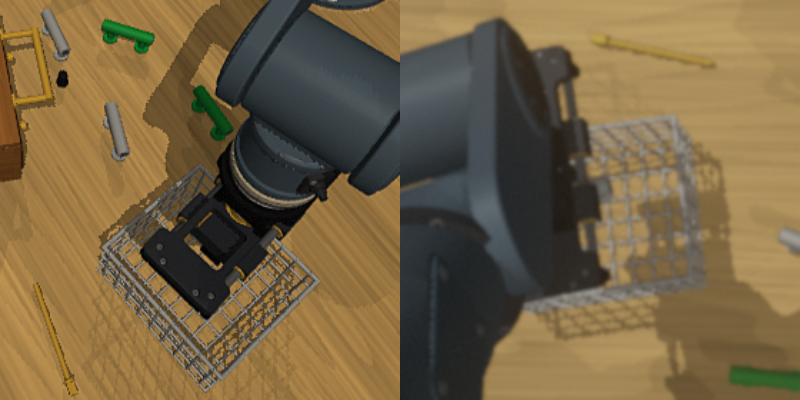

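```bash
python3 -m handwheel '[{"xyz":[0,0,30],"delta_rot":[0,0,0],"hand":1},{"xyz":[-1,0,60],"delta_rot":[0,0,0],"hand":1},{"xyz":[-1,0,80],"delta_rot":[0,0,0],"hand":1},{"xyz":[-1,0,97],"delta_rot":[0,0,0],"hand":1},{"xyz":[-1,0,97],"delta_rot":[0,0,0],"hand":1}]'; python3 -m handwheel '[{"xyz":[0,0,0],"delta_rot":[0,0,0],"hand":0.2},{"xyz":[0,0,0],"delta_rot":[0,0,0],"hand":0.2},{"xyz":[0,0,0],"delta_rot":[0,0,0],"hand":0.2},{"xyz":[0,0,0],"delta_rot":[0,0,0],"hand":0.2},{"xyz":[0,0,0],"delta_rot":[0,0,0],"hand":0.2}]';python3 -m handwheel '[{"xyz":[0,0,-40],"delta_rot":[0,0,0],"hand":0.2},{"xyz":[0,0,-80],"delta_rot":[0,0,0],"hand":0.2},{"xyz":[0,0,-130],"delta_rot":[0,0,0],"hand":0.2},{"xyz":[0,0,-170],"delta_rot":[0,0,0],"hand":0.4},{"xyz":[0,0,-170],"delta_rot":[0,0,0],"hand":0.4}]'
```

```text
time_s: 9.15
position: [0.4721, 0.2916, 0.0424]
tcp_rot: [[-0.227, 0.974, -0.002], [0.974, 0.227, -0.001], [-0.0, -0.003, -1.0]]
force: [0.0, 0.9, -1.3]
opening: 0.172
grasp_force: 30.0
time_s: 9.78
position: [0.4729, 0.292, 0.0438]
tcp_rot: [[-0.227, 0.974, 0.0], [0.974, 0.227, 0.0], [0.0, 0.0, -1.0]]
force: [0.9, 0.0, 0.3]
opening: 0.4
grasp_force: 0.0
time_s: 10.4
position: [0.475, 0.2928, 0.2171]
tcp_rot: [[-0.227, 0.974, 0.008], [0.974, 0.227, 0.003], [0.001, 0.008, -1.0]]
force: [0.7, 0.2, 0.0]
opening: 0.315
grasp_force: 0.0
```

```bash
python3 - <<'E'
from h import *
R=down(-19.7,-25);B=np.r_[.503,.0055,.096]
print(R)
go(B+R[:,2]*(.011-.09),R)
E
```

```text
[[ 0.337  0.853  0.398]
 [ 0.941 -0.306 -0.142]
 [ 0.     0.423 -0.906]]
xyz [-268.1  -66.4   48.7] rot [-0.417 -0.128  0.563] | t 10.4 F [0.747 0.211 0.008] q [20. 26. 93.  0. 61.  7.]
```

```bash
python3 -m handwheel '[{"xyz":[-50,-10,0],"delta_rot":[-0.05,-0.02,0.09],"hand":0.4},{"xyz":[-105,-25,0],"delta_rot":[-0.16,-0.05,0.22],"hand":0.4},{"xyz":[-160,-40,10],"delta_rot":[-0.27,-0.08,0.36],"hand":0.4},{"xyz":[-215,-55,20],"delta_rot":[-0.36,-0.11,0.48],"hand":0.4},{"xyz":[-268,-66,30],"delta_rot":[-0.417,-0.128,0.563],"hand":0.4}]' >/dev/null; python3 -m handwheel '[{"xyz":[0,0,0],"delta_rot":[0,0,0],"hand":0.4},{"xyz":[0,0,0],"delta_rot":[0,0,0],"hand":0.4},{"xyz":[0,0,0],"delta_rot":[0,0,0],"hand":0.4},{"xyz":[0,0,0],"delta_rot":[0,0,0],"hand":0.4},{"xyz":[0,0,0],"delta_rot":[0,0,0],"hand":0.4}]';python3 - <<'E'
from h import *
R=down(-19.7,-25);B=np.r_[.503,.0055,.096]
go(B+R[:,2]*(.011-.06),R)
s=vision.capture("scene");t=vision.capture("top")
cv2.imwrite("pics/han.png",np.hstack([cv2.resize(s[180:480,240:540],(400,400)),cv2.resize(t[200:350,70:220],(400,400))])[:,:,::-1])
E
```

```text
time_s: 11.65
position: [0.4696, 0.0168, 0.1838]
tcp_rot: [[0.336, 0.857, 0.392], [0.942, -0.303, -0.144], [-0.005, 0.418, -0.909]]
force: [0.1, 0.2, 0.0]
opening: 0.297
grasp_force: 0.0
xyz [ 0.8 -4.9 45.4] rot [-0.005  0.004  0.003] | t 11.65 F [0.096 0.239 0.008] q [ -8.  18. 123. -19.  15.  29.]
```

View pics/han.png

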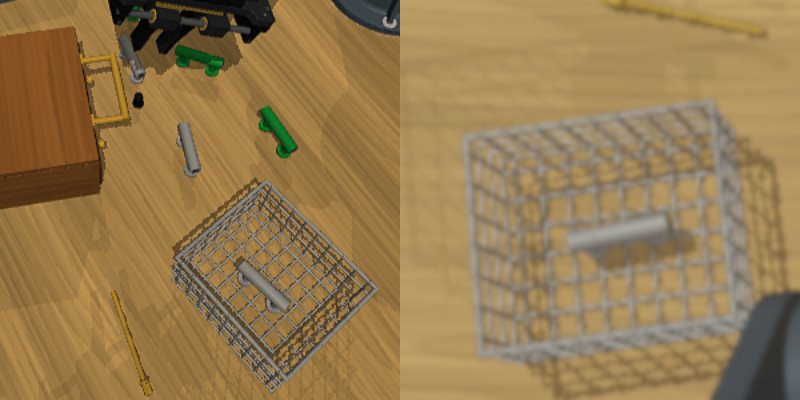

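The reject lies in the wire basket at about (265,287) and (620,230) in the crops. The wrist is near its singularity at 25° tilt, so I'll use 12° forward tilt for the bar.

```bash
python3 - <<'E'
from h import *
R=down(-19.7,-12);B=np.r_[.503,.0055,.096]
go(B+R[:,2]*(.011-.06),R)
E
```

```text
xyz [ 1.1  6.1 46.6] rot [0.221 0.004 0.002] | t 11.75 F [-0.059  0.026  0.75 ] q [ -9.  18. 123. -19.  15.  29.]
```

```bash
python3 -m handwheel '[{"xyz":[0,0,0],"delta_rot":[0.06,0.001,0],"hand":0.4},{"xyz":[0,2,8],"delta_rot":[0.14,0.002,0.001],"hand":0.4},{"xyz":[1,4,20],"delta_rot":[0.221,0.004,0.002],"hand":0.4},{"xyz":[1,6,35],"delta_rot":[0.221,0.004,0.002],"hand":0.4},{"xyz":[1,6,46],"delta_rot":[0.221,0.004,0.002],"hand":0.4}]'; python3 -m handwheel '[{"xyz":[0,0,0],"delta_rot":[0,0,0],"hand":0.4},{"xyz":[0,0,0],"delta_rot":[0,0,0],"hand":0.4},{"xyz":[0,0,0],"delta_rot":[0,0,0],"hand":0.4},{"xyz":[0,0,0],"delta_rot":[0,0,0],"hand":0.4},{"xyz":[0,0,0],"delta_rot":[0,0,0],"hand":0.4}]';python3 - <<'E'
from h import *
R=down(-19.7,-12);B=np.r_[.503,.0055,.096]
go(B+R[:,2]*.011,R)
s=vision.capture("scene")
cv2.imwrite("pics/han2.png",cv2.resize(s[140:290,260:410],(600,600),interpolation=cv2.INTER_CUBIC)[:,:,::-1])
E
```

```text
time_s: 12.38
position: [0.4924, 0.0084, 0.1432]
tcp_rot: [[0.338, 0.921, 0.195], [0.941, -0.33, -0.071], [-0.001, 0.207, -0.978]]
force: [-0.4, -0.3, 0.5]
opening: 0.298
grasp_force: 0.0
time_s: 13.0
position: [0.4929, 0.0084, 0.1445]
tcp_rot: [[0.338, 0.921, 0.196], [0.941, -0.33, -0.071], [-0.0, 0.208, -0.978]]
force: [-0.7, 0.1, -0.6]
opening: 0.299
grasp_force: 0.0
xyz [ 0.7  0.1 60.6] rot [ 0.     0.001 -0.001] | t 13.0 F [-0.669  0.143 -0.556] q [-11.  25. 114.  -4.  29.  12.]
```

View pics/han2.png

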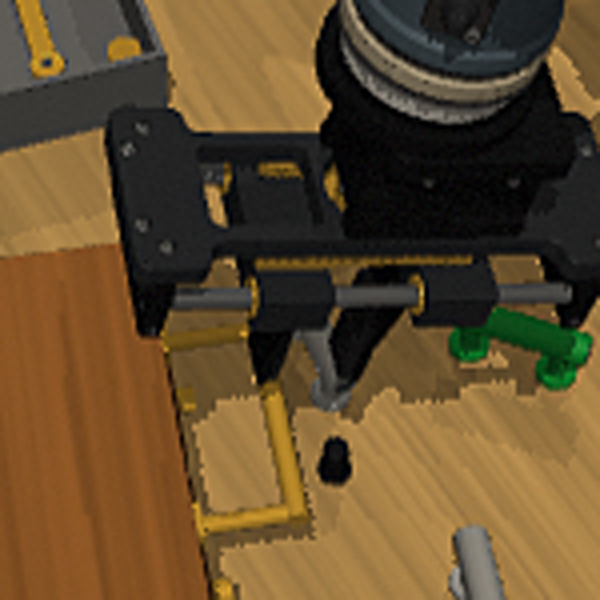

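The fingertips, at crop (268,380) and (325,395), sit above the bar with one on each side. I'll descend.

```bash
python3 - <<'E'
from h import *
s=bot.read_state();z=s["tcp_rot"][:,2]
print((proj("scene",s["position"]+.008*z)-[260,140])*4,(proj("scene",[.503,.0055,.096])-[260,140])*4)
E
python3 -m handwheel '[{"xyz":[0.5,0,15],"delta_rot":[0,0,0],"hand":0.4},{"xyz":[0.7,0,30],"delta_rot":[0,0,0],"hand":0.4},{"xyz":[0.7,0,45],"delta_rot":[0,0,0],"hand":0.4},{"xyz":[0.7,0,60],"delta_rot":[0,0,0],"hand":0.4},{"xyz":[0.7,0,60],"delta_rot":[0,0,0],"hand":0.4}]'; python3 -m handwheel '[{"xyz":[0,0,0],"delta_rot":[0,0,0],"hand":0.4},{"xyz":[0,0,0],"delta_rot":[0,0,0],"hand":0.5},{"xyz":[0,0,0],"delta_rot":[0,0,0],"hand":0.6},{"xyz":[0,0,0],"delta_rot":[0,0,0],"hand":0.65},{"xyz":[0,0,0],"delta_rot":[0,0,0],"hand":0.65}]'
```

```text
[300.703 359.554] [277.594 416.744]
time_s: 13.68
position: [0.5043, 0.0048, 0.084]
tcp_rot: [[0.338, 0.921, 0.193], [0.941, -0.331, -0.07], [-0.001, 0.205, -0.979]]
force: [-0.4, -0.1, 0.8]
opening: 0.297
grasp_force: 0.0
time_s: 14.3
position: [0.5049, 0.0048, 0.0858]
tcp_rot: [[0.338, 0.921, 0.196], [0.941, -0.33, -0.071], [-0.0, 0.208, -0.978]]
force: [0.1, -0.9, -0.4]
opening: 0.181
grasp_force: 0.0
```

```bash
python3 -m handwheel '[{"xyz":[0,0,0],"delta_rot":[0,0,0],"hand":1},{"xyz":[0,0,0],"delta_rot":[0,0,0],"hand":1},{"xyz":[0,0,0],"delta_rot":[0,0,0],"hand":1},{"xyz":[0,0,0],"delta_rot":[0,0,0],"hand":1},{"xyz":[0,0,0],"delta_rot":[0,0,0],"hand":1}]'; python3 - <<'E'
from h import *
s=bot.read_state();R=s["tcp_rot"];p=s["position"]
g=p-.011*R[:,2];print("grasp pt",g)
# lid frame rotation about cabinet y; lever 0.182 along cabinet x from bar
cx=np.r_[np.cos(np.radians(-19.7)),np.sin(np.radians(-19.7)),0];cy=np.r_[-cx[1],cx[0],0]
H=np.r_[(g+.182*cx)[:2],.096];print("hinge",H)
for a in range(3,46,3):
    Q=Ro.from_rotvec(cy*np.radians(a)).as_matrix();n=H+Q@(p-H)
    print(a,(R.T@(n-p)*1000).round(1),Ro.from_matrix(R.T@Q@R).as_rotvec())
E
```

```text
time_s: 14.92
position: [0.5061, 0.0044, 0.0859]
tcp_rot: [[0.338, 0.92, 0.198], [0.941, -0.33, -0.071], [-0.0, 0.21, -0.978]]
force: [4.2, -3.1, 0.8]
opening: 0.101
grasp_force: 30.0
grasp pt [0.504 0.005 0.097]
hinge [ 0.675 -0.056  0.096]
3 [-0.   1.7 -9.3] [ 0.052 -0.    -0.   ]
6 [ -0.    3.9 -18.4] [ 0.105 -0.    -0.   ]
9 [ -0.    6.6 -27.5] [ 0.157 -0.    -0.   ]
12 [ -0.    9.7 -36.3] [ 0.209 -0.    -0.   ]
15 [ -0.   13.3 -45.1] [ 0.262 -0.    -0.   ]
18 [ -0.   17.4 -53.6] [ 0.314 -0.    -0.   ]
21 [ -0.   21.8 -61.8] [ 0.367 -0.    -0.   ]
24 [  0.   26.8 -69.9] [ 0.419 -0.    -0.   ]
27 [  0.   32.1 -77.7] [ 0.471 -0.    -0.   ]
30 [  0.   37.8 -85.1] [ 0.524 -0.    -0.   ]
33 [  0.   43.9 -92.3] [ 0.576 -0.001 -0.   ]
36 [  0.   50.4 -99.1] [ 0.628 -0.001 -0.   ]
39 [   0.    57.2 -105.6] [ 0.681 -0.001 -0.   ]
42 [   0.    64.4 -111.8] [ 0.733 -0.001 -0.   ]
45 [   0.    71.9 -117.5] [ 0.785 -0.001 -0.   ]
```

```bash
python3 -m handwheel '[{"xyz":[0,0.5,-3],"delta_rot":[0.017,0,0],"hand":1},{"xyz":[0,1.7,-9.3],"delta_rot":[0.052,0,0],"hand":1},{"xyz":[0,3.9,-18.4],"delta_rot":[0.105,0,0],"hand":1},{"xyz":[0,6.6,-27.5],"delta_rot":[0.157,0,0],"hand":1},{"xyz":[0,9.7,-36.3],"delta_rot":[0.209,0,0],"hand":1}]'; cat >> h.py <<'E'
def lid():
    s=bot.read_state();R=s["tcp_rot"];g=s["position"]-.011*R[:,2];cx=np.r_[.9415,-.337,0];v=g-np.r_[.675,-.056,.096]
    print("bar angle",np.degrees(np.arctan2(v[2],-v@cx)),"r",np.hypot(v[2],v@cx),"tilt",np.degrees(np.arctan2(-R[:,2]@cx,-R[2,2])),"F",s["force"],"t",s["time_s"])
E
python3 -c "from h import *;lid()"
```

```text
time_s: 15.55
position: [0.5078, 0.0038, 0.1234]
tcp_rot: [[0.338, 0.941, 0.001], [0.941, -0.338, -0.001], [-0.0, 0.001, -1.0]]
force: [5.7, -3.2, -3.2]
opening: 0.104
grasp_force: 30.0
bar angle 12.202757785192027 r 0.18171727239790542 tilt -0.07227032542411294 F [ 5.726 -3.216 -3.228] t 15.55
```

Forces are low and the lid is following, so I'll continue with 15° per call.

```bash
python3 -m handwheel '[{"xyz":[0,1.7,-9.3],"delta_rot":[0.052,0,0],"hand":1},{"xyz":[0,3.9,-18.4],"delta_rot":[0.105,0,0],"hand":1},{"xyz":[0,6.6,-27.5],"delta_rot":[0.157,0,0],"hand":1},{"xyz":[0,9.7,-36.3],"delta_rot":[0.209,0,0],"hand":1},{"xyz":[0,13.3,-45.1],"delta_rot":[0.262,0,0],"hand":1}]'; python3 -c "from h import *;lid()"; python3 -m handwheel '[{"xyz":[0,1.7,-9.3],"delta_rot":[0.052,0,0],"hand":1},{"xyz":[0,3.9,-18.4],"delta_rot":[0.105,0,0],"hand":1},{"xyz":[0,6.6,-27.5],"delta_rot":[0.157,0,0],"hand":1},{"xyz":[0,9.7,-36.3],"delta_rot":[0.209,0,0],"hand":1},{"xyz":[0,9.7,-36.3],"delta_rot":[0.209,0,0],"hand":1}]';  python3 -c "from h import *;lid()"
```

```text
time_s: 16.18
position: [0.5197, -0.0006, 0.1678]
tcp_rot: [[0.338, 0.909, -0.244], [0.941, -0.326, 0.087], [-0.001, -0.259, -0.966]]
force: [4.9, -1.7, -3.9]
opening: 0.098
grasp_force: 30.0
bar angle 26.96985559627069 r 0.18178451821932873 tilt 15.003699863585044 F [ 4.859 -1.711 -3.947] t 16.175
time_s: 16.8
position: [0.5364, -0.0066, 0.1997]
tcp_rot: [[0.338, 0.838, -0.429], [0.941, -0.301, 0.153], [-0.001, -0.455, -0.89]]
force: [1.3, -1.5, -2.5]
opening: 0.103
grasp_force: 30.0
bar angle 38.611006992681624 r 0.18184336748412083 tilt 27.083377151333767 F [ 1.329 -1.481 -2.481] t 16.8
```

```bash
python3 -m handwheel '[{"xyz":[0,1.7,-9.3],"delta_rot":[0.052,0,0],"hand":1},{"xyz":[0,3,-15],"delta_rot":[0.085,0,0],"hand":1},{"xyz":[0,4.1,-19.2],"delta_rot":[0.11,0,0],"hand":1},{"xyz":[0,4.1,-19.2],"delta_rot":[0.11,0,0],"hand":1},{"xyz":[0,4.1,-19.2],"delta_rot":[0.11,0,0],"hand":1}]' >/dev/null; python3 -m handwheel '[{"xyz":[0,0,0],"delta_rot":[0,0,0],"hand":1},{"xyz":[0,0,0],"delta_rot":[0,0,0],"hand":1},{"xyz":[0,0,0],"delta_rot":[0,0,0],"hand":1},{"xyz":[0,0,0],"delta_rot":[0,0,0],"hand":1},{"xyz":[0,0,0],"delta_rot":[0,0,0],"hand":1}]'; python3 - <<'E'
from h import *
lid()
s=vision.capture("scene");cv2.imwrite("pics/open.png",s[:,:,::-1])
E
```

```text
time_s: 18.05
position: [0.5486, -0.011, 0.2159]
tcp_rot: [[0.338, 0.787, -0.516], [0.941, -0.283, 0.185], [-0.001, -0.548, -0.836]]
force: [2.2, -3.6, -5.0]
opening: 0.101
grasp_force: 30.0
bar angle 45.22201285922865 r 0.1819311167816769 tilt 33.24582832441346 F [ 2.223 -3.559 -5.035] t 18.05
```

View pics/open.png

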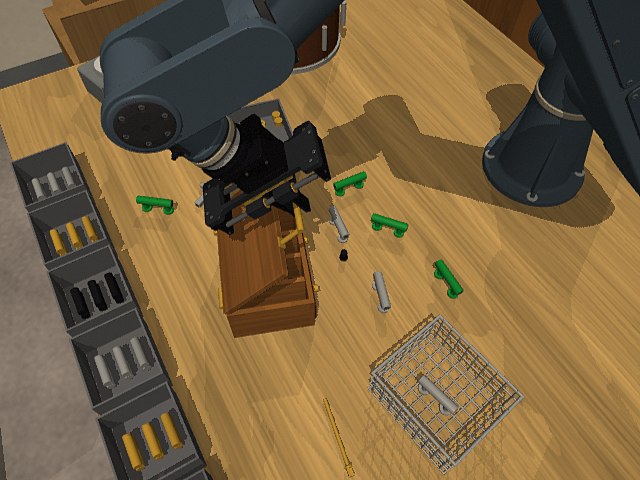

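The lid stands open at about (265,260), with the bar held at (300,225). The lug is in the basket at (437,393) and the other parts are where they were.

```bash
python3 -c "
from rig import workorder
print(workorder.hand_in())"
```

```text
the job is handed in; nothing more can be done
None
```

The reject lug is in the wire basket, and the gripper is holding the lid still at about 45° (measured 45.2°); I handed the job in at about 18 s, with the other parts left where they lay.

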